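# Close up the drained tumblers in the cradle

## Task

Swing the cradle's keeper bar up out of the way by pushing its black lever outwards, then push the three tumblers along the rails towards the stop plate so that they nest fully into one another as one stack up against the stop. Then swing the keeper bar back down, all the way, behind the stack; leave the other things on the bench where they are.

Things in the scene. Friction and masses are not known exactly. Their poses are not given: they have to be found in the camera images.
- cradle: draining cradle, fixed: blue base 400 x 130 x 6 mm with two dark rails along its x axis (12 mm thick, centres 48 mm apart, tops 36 mm above the bench, 385 mm long). Origin: under the middle of the rails, at bench level; +x towards the stop plate (the way to push), z up. Tumbler axes lie near y = 0. The keeper stands at x = +50 mm, on the side away from the robot (+y)
- stop_face (a point): point on the inner face of the stop plate (110 mm wide, 6 to 76 mm above the bench) at the cradle's end, which leans 12 degrees over the rails, square to the lying mouths: at x = +190 mm, y = 0, z = 45 mm of the cradle, axes as the cradle's
- cup_a: steel tumbler nearest the stop, inside the keeper bar. 80 mm long, tapered, wall 3 mm, 120 g; outside diameter 76 mm at the mouth, 54 mm at 22 mm from the foot, then rounded off to the flat 26 mm foot. Slippery. Lies on the rails, mouth to the stop. Origin: centre of the foot's outside; x axis: level, towards the mouth (the tumbler's own axis climbs 12 degrees from it)
- cup_b: steel tumbler in the middle, outside the keeper bar. 80 mm long, tapered, wall 3 mm, 120 g; outside diameter 76 mm at the mouth, 54 mm at 22 mm from the foot, then rounded off to the flat 26 mm foot. Slippery. Lies on the rails, mouth to the stop. Origin: centre of the foot's outside; x axis: level, towards the mouth (the tumbler's own axis climbs 12 degrees from it)
- cup_c: steel tumbler furthest from the stop; pushing its foot gathers the others. 80 mm long, tapered, wall 3 mm, 120 g; outside diameter 76 mm at the mouth, 54 mm at 22 mm from the foot, then rounded off to the flat 26 mm foot. Slippery. Lies on the rails, mouth to the stop. Origin: centre of the foot's outside; x axis: level, towards the mouth (the tumbler's own axis climbs 12 degrees from it)
- cup_a_mouth (a point): centre of the mouth of the tumbler nearest the stop, 80 mm from the centre of its foot; it is about 5 mm short of stop_face when the (leaning) rim touches the stop. When tumblers are fully nested, the feet of neighbours are about 16 mm apart; pushing them together takes 2 to 6 N until they are home, then the force rises sharply
- keeper (a joint): keeper angle, rad: 0 = bar level across the rails (closed), up to 1.7 as its free end rises; from 1.25 it is clear of the tumblers. A bell crank of a level bar and an upright black lever, fixed to each other. Pushing the lever outwards (cradle +y) raises the bar, pushing the raised bar over and down closes it. Stiff friction (0.12 N m): it stays where it is left
- keeper_pivot (a point): the keeper's axis, level and parallel to the rails, at cradle x = +50, y = +74, z = 45 mm; does not move with the joint
- keeper_bar_end (a point): on the middle line of the steel bar (12 x 12 mm), 115 mm from the pivot; the bar ends 7 mm beyond. Closed, it points to cradle -y, towards the robot
- keeper_lever_top (a point): top of the black lever (12 mm thick, 14 mm wide along the rails), 86 mm from the pivot; upright when the bar is closed
- beer_bottle: amber glass bottle 62 mm across, 210 mm tall, upright, origin under its centre; not part of the job: leave it where it stands
- sponge: yellow sponge block 70 x 100 x 35 mm, origin under its centre; not part of the job: leave it where it stands
- scrub_brush: orange-handled brush lying down, about 200 mm long; not part of the job: leave it where it stands
- soap_bottle: green plastic bottle 72 mm across, 170 mm tall, upright, origin under its centre; not part of the job: leave it where it stands
- basin: white plastic bowl 170 mm across, 80 mm high, origin under its centre; not part of the job: leave it where it stands
- drink_can: aluminium can 66 mm across, 115 mm tall, upright, origin under its centre; not part of the job: leave it where it stands
Not all that is in view belongs to the job. What is shaped like the cup_b but pink is not meant.

How it is judged:
By the outcome, as a careful person would: the job done as asked, in the order asked, and still so for the second after the job is handed in, with the robot touching nothing.
It also fails if it takes over 59 s, if anything falls off the work surface, if the arm or the gripper's body presses on something with over 40 N, if the wrist force passes 120 N, or if a joint passes its speed limit or range.

## Robot

A 6-joint arm with a two-finger parallel gripper is mounted at the origin on the work surface. World frame = base frame: x ahead of the robot, y to its left, z up, the work surface at z = 0. Lengths are in mm, angles in degrees, forces in N, time in s.
With the tool pointing down it reaches from about 350 to 850 mm from the base axis. Payload 8.1 kg.
Tool frame: the origin (TCP) lies midway between the tips of the shut fingers; the grasp point (between the pads) lies 19 mm behind it (hold_point_z is the distance from the TCP to the grasp point, in mm); z points along the fingers, y is the direction in which the jaws open and shut (so a half turn about z gives the same grasp; the last joint's range is limited). The gripper opens to 85 mm and grips with 20 to 120 N. Pads are 22 mm wide; open, the fingers measure 114 mm over their backs; the gripper's body (76 mm by 85 mm) begins 54 mm behind the grasp point. The pads swing forward as they close: fully open they stand 13 mm farther back than shut.
Start: joints at [59.45, 7.471, 85.268, -0, 87.261, -4.893], TCP at [259.77, 540.856, 231.292] pointing down, gripper open.
Joint ranges: [-169.43, 169.43], [-51.17, 129.36], [1.28, 143.12], [-76.62, 256.62], [0, 156.53], [-152.29, 152.29]. Speed limits (degrees/s): [136.94, 136.94, 159.86, 180, 180, 180].

## Interface

Orientations are given as [roll, pitch, yaw] about the fixed x, y, z axes, in that order (R = Rz(yaw) Ry(pitch) Rx(roll)).
In Python, from bench import sense, snapshot, camera_params, hand_in, hold_point_z gives the robot as it stands.
- The arm moves only by the tool servo_tool, never from a script. Its argument "motion" is a list of rows, each a list of 7 numbers: the finger opening in mm, from 0 to 85.4, then the shift along the tool's x, y, z in mm, then the turn, a rotation vector about the tool's x, y, z in rad. A call has 1 to 10 rows; each row shifts and turns the pose as measured when the row begins, along the tool's axes as they then stand; what a row does not reach is not made up. A row lasts 1/10 s, in which the tool goes at most 50 mm and 8.59 degrees, less where a joint would pass 70% of its speed; a pose out of reach is approached as far as the arm can. A call with a gripper value outside its range is refused whole. The fingers move at their own pace and stop on an object; "force" is the grip in N (left out, the last holds). Time passes only in rows, so rows that do not move let the fingers close. It gives the time, the measured TCP pose, the force and the opening at its end, in the units of the state.
- sense(): the state, without advancing time (a new reading comes with each control period).
- snapshot(name): name is "side" or "top"; returns the picture (384x512x3 uint8, blue, green, red); there is no depth.
- camera_params(name): a dict with "fx", "fy", "cx", "cy" (pixels), "D" ([k1, k2, p1, p2, k3] as OpenCV has them; the pictures are not rectified), "R" (3x3) and "t" (3): a world point X has camera coordinates R X + t. Camera axes: x right, y down, z forward; pixel columns grow to the right and rows downward; lengths in mm; the calibration is good to about 2 mm. A picture is of the moment at which its call begins. camera_params takes no time and is no camera call.
- hand_in(): hands the job in, once; it reports no verdict.
The state is a dict: "time": time; "joint_pos": joint angles; "qd": joint speeds; "joint_efforts": joint torques, N m; "tool_pos": TCP position; "tcp_rot": TCP orientation; "ft_force": force on the tool from outside, world axes, zero at the start; "wrist_torque": the same for the moment, N m; "finger_gap": finger opening in mm.
Only numpy, scipy, OpenCV 4.12 (cv2) and the standard library are available. Lean on these libraries where they do the work, as an engineer would, in place of code of your own. Each camera call takes 0.05 s, during which the arm holds its last target. There are 200 camera calls.

## Working session

There is one attempt and no reset: what is moved stays moved. The work goes in short steps, Python scripts to look and compute and a tool call to move; the robot and the scene stay as the last step left them, time stands still between calls to the robot, and variables do not carry over. Pictures are saved under pics/ and viewed, about 8 in all and at most 12, crops included, and the job is handed in when it is done.

Besides the shell and the picture viewer there is one more tool, called after "Emit:" by a JSON object that holds its "api" and its "payload", one argument or row to a line. servo_tool: Moves the arm, as the interface text tells. Its arguments: {"type":"object","properties":{"motion":{"type":"array"},"force":{"type":"number"}},"required":["motion"]}

```bash
mkdir -p pics; python3 - <<'E'
from bench import *
import cv2
for n in ("top","side"):
    im=snapshot(n); cv2.imwrite(f"pics/{n}0.png",im)
    p=camera_params(n); print(n,{k:(v.tolist() if hasattr(v,'tolist') else v) for k,v in p.items()})
print(sense(), hold_point_z)
E
```

```text
top {'fx': 380.2221399031414, 'fy': 380.2221399031414, 'cx': 260.8267251557699, 'cy': 189.7313348289995, 'D': [0.006869666697994414, 0.0, 0.0, 0.0, 0.0], 'R': [[0.028386382413374118, -0.9995671371831295, 0.0077299131304478935], [-0.9963904525238975, -0.02891338192897586, -0.07981279637158437], [0.08000174631034314, -0.0054364150827328084, -0.9967798984622152]], 't': [-36.16314744541402, 561.2038985162558, 1467.2625050791346]}
side {'fx': 424.1717734385365, 'fy': 424.1717734385365, 'cx': 255.49368530021547, 'cy': 190.84232017890707, 'D': [-0.06609883706254233, 0.0, 0.0, 0.0, 0.0], 'R': [[-0.9981315147707371, -0.059078649455275356, -0.015594627280395769], [-0.031653514247084874, 0.718255395475591, -0.6950591643205722], [0.05226408190414685, -0.6932668317817774, -0.7187833927505374]], 't': [560.2573159746712, 93.99758056431855, 1577.0376287064407]}
{'time': 0.1, 'joint_pos': array([ 5.94500255e+01,  7.51107601e+00,  8.53227997e+01,  4.69455310e-04,
        8.72610382e+01, -4.89273003e+00]), 'qd': array([-0.05669785, -0.02110332, -0.1616951 , -0.03223402, -0.09755962,
        0.02470531]), 'joint_efforts': array([ 1.18970704e-03, -5.70952356e+01, -5.01941514e+01, -1.64055973e-04,
        8.04833922e-03,  1.05115532e-05]), 'tool_pos': array([259.51699224, 540.43083011, 230.34854939]), 'tcp_rot': array([-1.79905472e+02, -8.56242912e-03,  1.54342726e+02]), 'ft_force': array([ 0.38717986, -0.34082416, -0.15498247]), 'wrist_torque': array([-0.00350691,  0.03292378, -0.02567967]), 'finger_gap': 85.0700351058407} 18.700000000000003
```

View pics/top0.png

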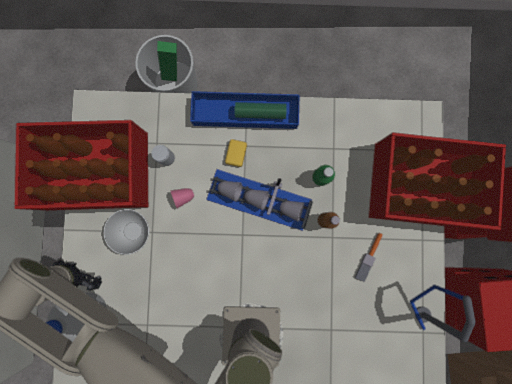

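View pics/side0.png

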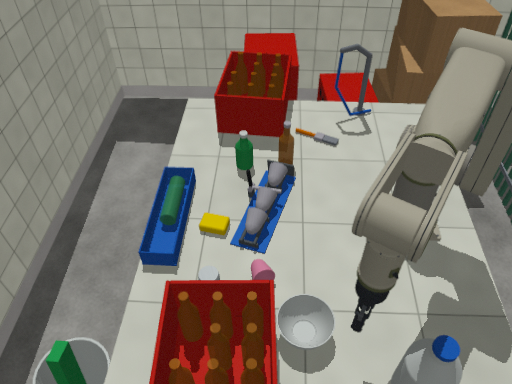

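The top view shows the cradle at about (260,200), running from the left end (213,185) to the stop end (308,215). The keeper lever is near (277,183), and the beer bottle (329,220) and soap bottle (323,175) stand near the stop. The pink decoy is at (181,197).

```bash
cat > h.py <<'E'
import numpy as np, cv2
from bench import *
def cam(n):
    p=camera_params(n); K=np.array([[p["fx"],0,p["cx"]],[0,p["fy"],p["cy"]],[0,0,1.]])
    return K,np.array(p["D"]),np.array(p["R"]),np.array(p["t"])
def rays(n,px):
    K,D,R,t=cam(n); u=cv2.undistortPoints(np.array(px,float).reshape(-1,1,2),K,D).reshape(-1,2)
    d=np.c_[u,np.ones(len(u))]@R; return -R.T@t,d
def plane(n,px,z):
    c,d=rays(n,px); return c+d*((z-c[2])/d[:,2])[:,None]
def proj(n,X):
    K,D,R,t=cam(n); return cv2.projectPoints(np.array(X,float).reshape(-1,1,3),cv2.Rodrigues(R)[0],t,K,D)[0].reshape(-1,2)
E
python3 - <<'E'
from h import *
for n,roi in (("top",(160,165,330,235)),("side",(225,140,305,260))):
    im=cv2.imread(f"pics/{n}0.png"); x0,y0,x1,y1=roi
    hsv=cv2.cvtColor(im,cv2.COLOR_BGR2HSV); m=cv2.inRange(hsv,(105,120,50),(125,255,255))
    k=np.zeros_like(m);k[y0:y1,x0:x1]=m[y0:y1,x0:x1]
    k=cv2.morphologyEx(k,cv2.MORPH_OPEN,np.ones((2,2)))
    ys,xs=np.nonzero(k); P=plane(n,np.c_[xs,ys],6)[:,:2].astype(np.float32)
    r=cv2.minAreaRect(P); print(n,r,cv2.boxPoints(r).tolist())
im=cv2.imread("pics/top0.png")[160:240,200:345]; a=cv2.resize(im,None,fx=5.4,fy=5.4,interpolation=cv2.INTER_CUBIC); cv2.imwrite("pics/tc.png",a)
im=cv2.imread("pics/side0.png")[150:255,225:305]; cv2.imwrite("pics/sc.png",cv2.resize(im,None,fx=5.7,fy=5.7,interpolation=cv2.INTER_CUBIC))
E
```

```text
top ((521.5386352539062, -17.790298461914062), (393.78009033203125, 126.5690689086914), 73.92938232421875) [[406.22369384765625, -189.46759033203125], [527.8466186523438, -224.50466918945312], [636.8535766601562, 153.88699340820312], [515.2306518554688, 188.924072265625]]
side ((523.3419799804688, -8.717315673828125), (399.7684020996094, 131.11148071289062), 73.80746459960938) [[404.64593505859375, -182.39085388183594], [530.5562133789062, -218.95338439941406], [642.0380249023438, 164.9562225341797], [516.1277465820312, 201.5187530517578]]
```

View pics/tc.png

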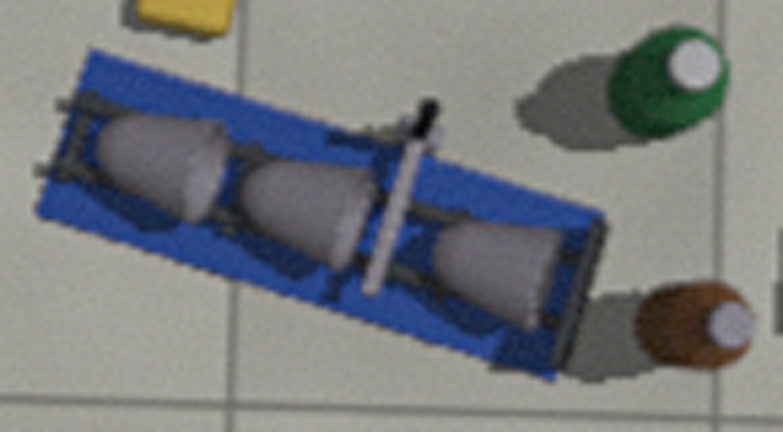

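View pics/sc.png

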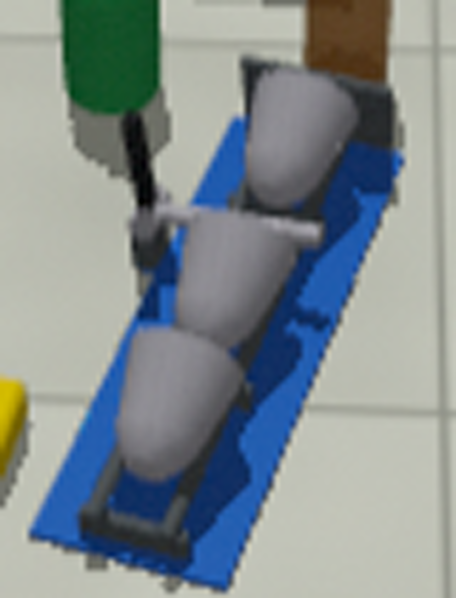

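The crops show cup_c and cup_b on the left of the keeper bar. Cup_a is inside it, near the stop. The lever top is at crop (429,103) in the top view and (132,117) in the side view; the bar end is at (370,290) and (320,235). I'll triangulate the key points next.

```bash
cat >> h.py <<'E'
def tri(pt,ps):
    c1,d1=rays("top",[pt]);c2,d2=rays("side",[ps]);d1=d1[0];d2=d2[0]
    s=np.linalg.lstsq(np.c_[d1,-d2],c2-c1,rcond=None)[0]
    a=c1+s[0]*d1;b=c2+s[1]*d2; return (a+b)/2,np.linalg.norm(a-b)
E
python3 - <<'E'
from h import *
T=lambda x,y:((x+.5)/5.4-.5+200,(y+.5)/5.4-.5+160)
S=lambda x,y:((x+.5)/5.7-.5+225,(y+.5)/5.7-.5+150)
F=dict(lever=((429,101),(131,115)),bar_end=((370,292),(322,235)),railL_far=((60,104),(82,513)),railL_near=((38,170),(188,545)),stop_far=((606,220),(245,58)),stop_near=((562,368),(395,95)),
base_corner_far=((92,48),(30,537)),base_corner_near=((37,214),(226,590)),barpiv=((412,140),(160,208)))
P={}
for k,(a,b) in F.items():
    P[k],e=tri(T(*a),S(*b)); print(k,P[k].round(1),round(e,1), plane("top",[T(*a)],36)[0].round(1),plane("side",[S(*b)],36)[0].round(1))
u=P["bar_end"]-P["lever"];print(np.degrees(np.arctan2(u[1],u[0])))
E
```

```text
lever [595.2 -84.4 133.5] 3.1 [607.6 -89.6  36. ] [ 603.9 -188.    36. ]
bar_end [467.8 -50.   62.5] 1.4 [469.  -50.7  36. ] [466.8 -75.6  36. ]
railL_far [601.8 174.7  47. ] 10.5 [597.7 176.   36. ] [608.3 165.9  36. ]
railL_near [545.8 189.4  39.8] 7.0 [549.6 189.9  36. ] [542.6 186.9  36. ]
stop_far [ 523.9 -214.1   69.7] 0.7 [ 525.4 -218.8   36. ] [ 525.6 -251.8   36. ]
stop_near [ 419.  -185.8   64.5] 0.5 [ 418.8 -189.2   36. ] [ 417.2 -216.8   36. ]
base_corner_far [643.3 158.6  -0. ] 0.8 [639.  154.5  36. ] [638.1 185.5  36. ]
base_corner_near [519.6 194.1   1.6] 0.3 [518.  189.4  36. ] [518.3 218.7  36. ]
barpiv [576.5 -77.1  55.5] 1.4 [579.1 -78.   36. ] [577.5 -96.4  36. ]
164.88324753807836
```

```bash
cat >> h.py <<'E'
from scipy.spatial.transform import Rotation as Ro
O=np.array([526.5,-15.5,0]); A=np.radians(-106); C=np.array([[np.cos(A),-np.sin(A),0],[np.sin(A),np.cos(A),0],[0,0,1]])
toC=lambda p:C.T@(np.array(p)-O)
toW=lambda p:O+C@np.array(p,float)
def st():
    s=sense(); R=Ro.from_euler("xyz",s["tcp_rot"],degrees=True)
    print("t",s["time"],"cradle",toC(s["tool_pos"]).round(1),"rpy",s["tcp_rot"].round(1),"F_c",(C.T@s["ft_force"]).round(1),"gap",round(s["finger_gap"],1)); return s,R
def plan(pc,rpy,n,gap=0):
    "n rows to cradle point pc and orientation"
    s,R=st(); p=s["tool_pos"]; d=(toW(pc)-p)/n; T=Ro.from_euler("xyz",rpy,degrees=True); w=(R.inv()*T).as_rotvec()/n; rows=[]
    for i in range(n):
        Ri=R*Ro.from_rotvec(w*i); rows.append([gap]+(Ri.inv().apply(d)).round().astype(int).tolist()+w.round(3).tolist())
    print(rows)
E
python3 - <<'E'
from h import *
plan((50,30,200),(180,0,74),16)
print(toC((602,-250,0)))
# bottles base check
for n,px in (("top",(320,177)),("top",(327,221))): print(toC(plane(n,[px],60)[0]))
E
```

```text
t 0.1 cradle [-460.8 -409.9  230.3] rpy [-179.9   -0.   154.3] F_c [ 0.2  0.5 -0.2] gap 85.1
[[0, -32, -27, 2, -0.0, 0.0, 0.088], [0, -35, -24, 2, -0.0, 0.0, 0.088], [0, -37, -21, 2, -0.0, 0.0, 0.088], [0, -38, -17, 2, -0.0, 0.0, 0.088], [0, -40, -14, 2, -0.0, 0.0, 0.088], [0, -41, -11, 2, -0.0, 0.0, 0.088], [0, -42, -7, 2, -0.0, 0.0, 0.088], [0, -42, -3, 2, -0.0, 0.0, 0.088], [0, -42, 0, 2, -0.0, 0.0, 0.088], [0, -42, 4, 2, -0.0, 0.0, 0.088], [0, -41, 8, 2, -0.0, 0.0, 0.088], [0, -41, 11, 2, -0.0, 0.0, 0.088], [0, -39, 15, 2, -0.0, 0.0, 0.088], [0, -38, 18, 2, -0.0, 0.0, 0.088], [0, -36, 22, 2, -0.0, 0.0, 0.088], [0, -34, 25, 2, -0.0, 0.0, 0.088]]
[204.60524733 137.21221798   0.        ]
[196.55599378 147.94216226  60.        ]
[270.82672676  -4.85290167  60.        ]
```

Emit:
{"api": "servo_tool", "payload": {
  "motion": [
    [0,-32,-27,2,0,0,0.088],
    [0,-35,-24,2,0,0,0.088],
    [0,-37,-21,2,0,0,0.088],
    [0,-38,-17,2,0,0,0.088],
    [0,-40,-14,2,0,0,0.088],
    [0,-41,-11,2,0,0,0.088],
    [0,-42,-7,2,0,0,0.088],
    [0,-42,-3,2,0,0,0.088],
    [0,-42,0,2,0,0,0.088],
    [0,-42,4,2,0,0,0.088]
  ]
}}

```text
time: 1.1
tool_pos: [431.1, 143.3, 204.9]
tcp_rot: [-179.6, 0.2, 102.5]
ft_force: [0.4, -0.1, -0.0]
finger_gap: 0.1
```

```bash
python3 -c "
from h import *
plan((50,30,190),(180,0,74),9)"
```

```text
t 1.1 cradle [-126.3 -135.4  204.9] rpy [-179.6    0.2  102.5] F_c [-0.   0.4 -0. ] gap 0.1
[[0, -26, 7, 2, -0.001, 0.001, 0.055], [0, -26, 8, 2, -0.001, 0.001, 0.055], [0, -25, 10, 2, -0.001, 0.001, 0.055], [0, -25, 11, 2, -0.001, 0.001, 0.055], [0, -24, 12, 2, -0.001, 0.001, 0.055], [0, -23, 14, 2, -0.001, 0.001, 0.055], [0, -22, 15, 2, -0.001, 0.001, 0.055], [0, -22, 16, 2, -0.001, 0.001, 0.055], [0, -21, 17, 2, -0.001, 0.001, 0.055]]
```

Emit:
{"api": "servo_tool", "payload": {
  "motion": [
    [0,-26,7,2,0,0,0.055],
    [0,-26,8,2,0,0,0.055],
    [0,-25,10,2,0,0,0.055],
    [0,-25,11,2,0,0,0.055],
    [0,-24,12,2,0,0,0.055],
    [0,-23,14,2,0,0,0.055],
    [0,-22,15,2,0,0,0.055],
    [0,-22,16,2,0,0,0.055],
    [0,-21,17,2,0,0,0.055]
  ]
}}

```text
time: 2.0
tool_pos: [539.9, -87.1, 182.7]
tcp_rot: [-179.4, 0.5, 72.6]
ft_force: [0.4, 0.3, -0.5]
finger_gap: 0.1
```

```bash
python3 -c "
from h import *
plan((50,30,112),(180,0,74),5)"
```

```text
t 2.0 cradle [ 65.1  32.6 182.7] rpy [-179.4    0.5   72.6] F_c [-0.3  0.3 -0.5] gap 0.1
[[0, 3, 0, 14, -0.002, 0.002, -0.005], [0, 3, 0, 14, -0.002, 0.002, -0.005], [0, 3, 0, 14, -0.002, 0.002, -0.005], [0, 3, 0, 14, -0.002, 0.002, -0.005], [0, 3, -1, 14, -0.002, 0.002, -0.005]]
```

Emit:
{"api": "servo_tool", "payload": {
  "motion": [
    [0,3,0,14,-0.002,-0.003,-0.005],
    [0,3,0,14,-0.002,-0.003,-0.005],
    [0,3,0,14,-0.002,-0.003,-0.005],
    [0,3,0,14,-0.002,-0.003,-0.005],
    [0,2,0,12,0,0,0],
    [0,0,0,0,0,0,0]
  ]
}}

```text
time: 2.6
tool_pos: [540.8, -73.2, 106.1]
tcp_rot: [-179.6, 1.2, 73.8]
ft_force: [-1.7, -0.8, -0.5]
finger_gap: 0.4
```

```bash
python3 -c "
from h import *
st()
for n,(x0,y0,x1,y1) in (('top',(200,150,340,240)),('side',(215,60,345,260))):
    im=snapshot(n); cv2.imwrite(f'pics/{n}1.png',im)
a=cv2.resize(cv2.imread('pics/top1.png')[150:240,230:320],None,fx=4.4,fy=4.4,interpolation=2);b=cv2.resize(cv2.imread('pics/side1.png')[135:225,225:315],None,fx=4.4,fy=4.4,interpolation=2)
cv2.imwrite('pics/m1.png',np.hstack([a,b]))"
```

```text
t 2.6 cradle [ 51.6  29.7 106.1] rpy [-179.6    1.2   73.8] F_c [ 1.2 -1.4 -0.5] gap 0.4
```

View pics/m1.png

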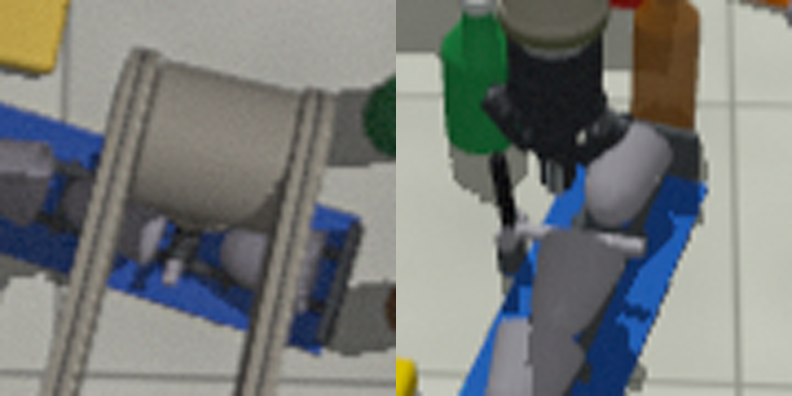

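The picture shows the shut finger tips above the bar at about (555,185) in the side half of the picture. They are on the robot side of the black lever (505,185), at the right height. Now I'll push the lever outwards.

Emit:
{"api": "servo_tool", "payload": {
  "motion": [
    [0,0,11,0,0,-0.01,0],
    [0,0,11,0,0,-0.01,0],
    [0,0,11,0,0,0,0],
    [0,0,11,1,0,0,0],
    [0,0,10,2,0,0,0],
    [0,0,9,6,0,0,0],
    [0,0,9,7,0,0,0],
    [0,0,8,8,0,0,0]
  ]
}}

```text
time: 3.5
tool_pos: [625.0, -97.5, 90.2]
tcp_rot: [179.8, 2.3, 73.9]
ft_force: [-1.9, 2.0, 0.9]
finger_gap: 0.2
```

```bash
python3 -c "
from h import *
plan((50,130,57),(180,0,74),4)"
```

```text
t 3.5 cradle [ 51.7 117.3  90.2] rpy [179.8   2.3  73.9] F_c [-1.4 -2.4  0.9] gap 0.2
[[0, 1, 3, 8, 0.001, 0.01, -0.0], [0, 1, 3, 8, 0.001, 0.01, -0.0], [0, 1, 3, 8, 0.001, 0.01, -0.0], [0, 1, 3, 8, 0.001, 0.01, -0.0]]
```

Emit:
{"api": "servo_tool", "payload": {
  "motion": [
    [0,0,4,8,0,0.01,0],
    [0,0,4,9,0,0.01,0],
    [0,0,4,9,0,0.01,0],
    [0,0,3,9,0,0.01,0],
    [0,0,0,0,0,0,0]
  ]
}}

```text
time: 4.0
tool_pos: [643.7, -104.0, 54.2]
tcp_rot: [179.5, -0.2, 73.9]
ft_force: [0.9, 0.6, 2.0]
finger_gap: 0.1
```

```bash
python3 -c "
from h import *
st()
for n in ('top','side'): cv2.imwrite(f'pics/{n}2.png',snapshot(n))
a=cv2.resize(cv2.imread('pics/top2.png')[150:240,230:320],None,fx=4.4,fy=4.4,interpolation=2);b=cv2.resize(cv2.imread('pics/side2.png')[135:225,225:315],None,fx=4.4,fy=4.4,interpolation=2)
cv2.imwrite('pics/m2.png',np.hstack([a,b]))"
```

```text
t 4.0 cradle [ 52.8 137.   54.2] rpy [179.5  -0.2  73.9] F_c [-0.9  0.7  2. ] gap 0.1
```

View pics/m2.png

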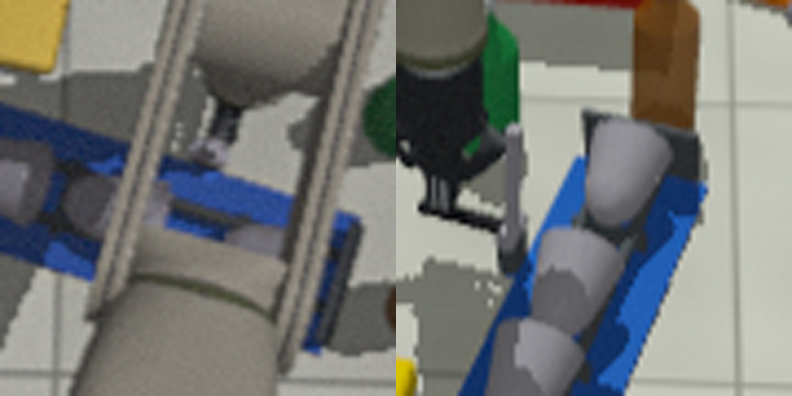

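The keeper bar is now upright at (513,130–240) and the lever lies level, so the keeper is open at about 1.5 rad. Next I go behind cup_c.

Emit:
{"api": "servo_tool", "payload": {
  "motion": [
    [0,0,0,-30,0,0,0],
    [0,0,0,-35,0,0,0],
    [0,5,-5,-35,0,0,0],
    [0,15,-8,-30,0,0,0],
    [0,35,-15,-10,0,0,0],
    [0,38,-17,0,0,0,0],
    [0,38,-17,0,0,0,0],
    [0,38,-17,0,0,0,0],
    [0,38,-17,0,0,0,0],
    [0,0,0,0,0,0,0]
  ]
}}

```text
time: 5.1
tool_pos: [601.7, 126.1, 190.4]
tcp_rot: [-179.8, -0.2, 73.5]
ft_force: [0.6, -0.2, 0.2]
finger_gap: -0.1
```

```bash
python3 -c "
from h import *
T=lambda x,y:((x+.5)/5.4-.5+200,(y+.5)/5.4-.5+160)
S=lambda x,y:((x+.5)/5.7-.5+225,(y+.5)/5.7-.5+150)
print(toC(tri(T(98,155),S(155,475))[0]), toC(plane('top',[T(98,152)],58)[0]), toC(plane('side',[S(158,470)],48)[0]))
print('b foot',toC(plane('top',[T(243,200)],58)[0]),'a foot',toC(plane('top',[T(436,257)],58)[0]))
plan((-215,0,150),(180,12,74),7)"
```

```text
[-165.00246944   -9.69273792   50.12563454] [-164.08159821  -10.09794447   58.        ] [-159.63847554   -7.41122267   48.        ]
b foot [-55.88290931 -11.3865515   58.        ] a foot [86.25142092 -8.4533629  58.        ]
t 5.1 cradle [-156.8   33.2  190.4] rpy [-179.8   -0.2   73.5] F_c [-0.   0.6  0.2] gap -0.1
[[0, 8, -5, 6, -0.001, -0.03, -0.001], [0, 8, -5, 6, -0.001, -0.03, -0.001], [0, 9, -5, 5, -0.001, -0.03, -0.001], [0, 9, -5, 5, -0.001, -0.03, -0.001], [0, 9, -5, 5, -0.001, -0.03, -0.001], [0, 9, -5, 4, -0.001, -0.03, -0.001], [0, 9, -5, 4, -0.001, -0.03, -0.001]]
```

```bash
sed -i 's/^O=np.array(.*; A=/O=np.array([519.8,-13.6,0]); A=/' h.py; python3 -c "
from h import *
plan((-225,-2,135),(180,12,74),8)"
```

```text
t 5.1 cradle [-156.9   40.2  190.4] rpy [-179.8   -0.2   73.5] F_c [-0.   0.6  0.2] gap -0.1
[[0, 8, -5, 7, -0.001, -0.027, -0.001], [0, 9, -5, 7, -0.001, -0.027, -0.001], [0, 9, -5, 7, -0.001, -0.027, -0.001], [0, 9, -5, 6, -0.001, -0.027, -0.001], [0, 9, -5, 6, -0.001, -0.027, -0.001], [0, 9, -5, 6, -0.001, -0.027, -0.001], [0, 9, -5, 6, -0.001, -0.027, -0.001], [0, 10, -5, 5, -0.001, -0.027, -0.001]]
```

Emit:
{"api": "servo_tool", "payload": {
  "motion": [
    [0,8,-5,7,-0.001,-0.027,-0.001],
    [0,9,-5,7,-0.001,-0.027,-0.001],
    [0,9,-5,7,-0.001,-0.027,-0.001],
    [0,9,-5,6,-0.001,-0.027,-0.001],
    [0,9,-5,6,-0.001,-0.027,-0.001],
    [0,9,-5,6,-0.001,-0.027,-0.001],
    [0,9,-5,6,-0.001,-0.027,-0.001],
    [0,10,-5,5,-0.001,-0.027,-0.001],
    [0,0,0,0,0,0,0]
  ]
}}

```text
time: 6.0
tool_pos: [578.2, 198.4, 123.7]
tcp_rot: [-179.7, 13.2, 74.1]
ft_force: [-0.5, -0.6, -0.4]
finger_gap: -0.1
```

```bash
python3 -c "
from h import *
plan((-205,-2,46),(180,12,74),5)"
```

```text
t 6.0 cradle [-219.9   -2.3  123.7] rpy [-179.7   13.2   74.1] F_c [ 0.7 -0.3 -0.4] gap -0.1
[[0, 1, 0, 16, -0.001, 0.004, 0.0], [0, 1, 0, 16, -0.001, 0.004, 0.0], [0, 1, 0, 16, -0.001, 0.004, 0.0], [0, 0, 0, 16, -0.001, 0.004, 0.0], [0, 0, 0, 16, -0.001, 0.004, 0.0]]
```

Emit:
{"api": "servo_tool", "payload": {
  "motion": [
    [0,1,0,15,0,0.004,0],
    [0,1,0,15,0,0.004,0],
    [0,1,0,15,0,0.004,0],
    [0,0,0,15,0,0.004,0],
    [0,0,0,14,0,0.004,0],
    [0,0,0,0,0,0,0]
  ]
}}

```text
time: 6.6
tool_pos: [573.3, 179.6, 42.9]
tcp_rot: [-179.6, 11.9, 73.9]
ft_force: [-0.1, -0.2, -0.5]
finger_gap: -0.4
```

```bash
python3 -c "
from h import *
st()
for n in ('top','side'): cv2.imwrite(f'pics/{n}3.png',snapshot(n))
a=cv2.resize(cv2.imread('pics/top3.png')[150:240,200:290],None,fx=4.4,fy=4.4,interpolation=2);b=cv2.resize(cv2.imread('pics/side3.png')[170:260,205:295],None,fx=4.4,fy=4.4,interpolation=2)
cv2.imwrite('pics/m3.png',np.hstack([a,b]))"
```

```text
t 6.6 cradle [-200.5   -1.9   42.9] rpy [-179.6   11.9   73.9] F_c [ 0.3 -0.  -0.5] gap -0.4
```

View pics/m3.png

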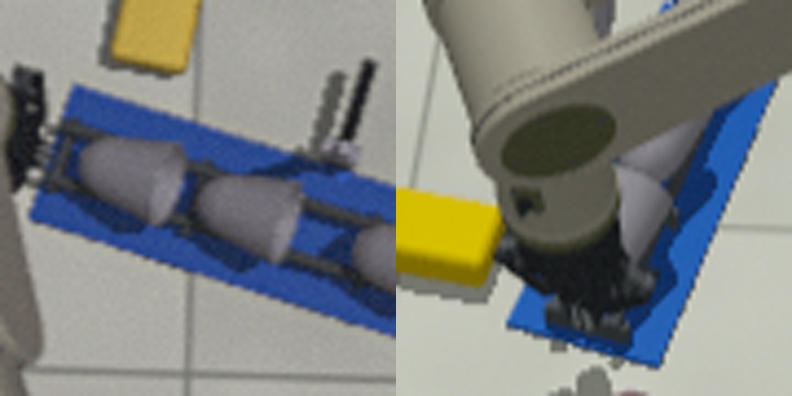

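The view shows the tips behind cup_c's foot and in line with it, at about (45,160) in the top half. The keeper stays open. I start the push.

Emit:
{"api": "servo_tool", "payload": {
  "motion": [
    [0,-8,0,-1,0,0,0],
    [0,-7,0,0,0,0,0],
    [0,-6,0,1,0,0,0],
    [0,-6,0,1,0,0,0],
    [0,-6,0,1,0,0,0],
    [0,-6,0,1,0,0,0],
    [0,-6,0,1,0,0,0],
    [0,-6,0,1,0,0,0],
    [0,-6,0,1,0,0,0],
    [0,-6,0,1,0,0,0]
  ]
}}

```text
time: 7.7
tool_pos: [558.6, 115.9, 55.7]
tcp_rot: [179.9, 11.6, 73.8]
ft_force: [1.1, 0.8, -1.0]
finger_gap: 0.1
```

```bash
python3 -c "
from h import *
st()"
```

```text
t 7.7 cradle [-135.1    1.7   55.7] rpy [179.9  11.6  73.8] F_c [-1.1  0.8 -1. ] gap 0.1
```

Emit:
{"api": "servo_tool", "payload": {
  "motion": [
    [0,-6,-1,3,0,0,0],
    [0,-6,-1,3,0,0,0],
    [0,-6,-1,3,0,0,0],
    [0,-6,-1,3,0,0,0],
    [0,-6,-1,3,0,0,0],
    [0,-6,0,3,0,0,0],
    [0,-6,0,2,0,0,0],
    [0,-6,0,2,0,0,0]
  ]
}}

```text
time: 8.5
tool_pos: [538.3, 64.0, 43.2]
tcp_rot: [179.8, 11.6, 73.8]
ft_force: [0.4, 1.1, 0.7]
finger_gap: 0.1
```

```bash
python3 -c "
from h import *
st()"
```

```text
t 8.5 cradle [-79.7  -3.6  43.2] rpy [179.8  11.6  73.8] F_c [-1.2  0.1  0.7] gap 0.1
```

Emit:
{"api": "servo_tool", "payload": {
  "motion": [
    [0,-6,0,1,0,0,0],
    [0,-6,0,1,0,0,0],
    [0,-6,0,1,0,0,0],
    [0,-6,0,2,0,0,0],
    [0,-6,0,2,0,0,0],
    [0,-6,0,2,0,0,0],
    [0,-6,0,2,0,0,0],
    [0,-6,0,2,0,0,0]
  ]
}}

```text
time: 9.3
tool_pos: [523.6, 12.3, 40.1]
tcp_rot: [179.8, 11.5, 73.8]
ft_force: [1.1, 1.3, 0.3]
finger_gap: -0.0
```

```bash
python3 -c "
from h import *
st()
for n in ('top','side'): cv2.imwrite(f'pics/{n}4.png',snapshot(n))
a=cv2.resize(cv2.imread('pics/top4.png')[150:240,220:310],None,fx=4.4,fy=4.4,interpolation=2);b=cv2.resize(cv2.imread('pics/side4.png')[145:235,215:305],None,fx=4.4,fy=4.4,interpolation=2)
cv2.imwrite('pics/m4.png',np.hstack([a,b]))"
```

```text
t 9.3 cradle [-25.9  -3.5  40.1] rpy [179.8  11.5  73.8] F_c [-1.6  0.7  0.3] gap -0.0
```

View pics/m4.png

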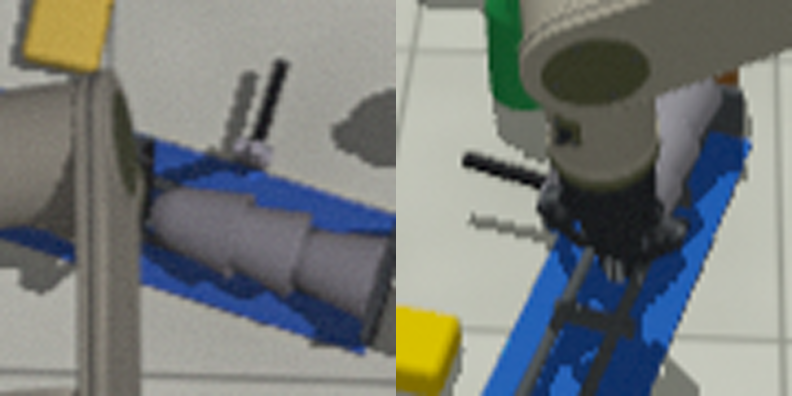

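Picture: the three tumblers are partly nested in line, from (155,215) to (385,275), with the lever lying out at (270,110). I keep pushing.

Emit:
{"api": "servo_tool", "payload": {
  "motion": [
    [0,-6,0,0,0,0,0],
    [0,-6,0,0,0,0,0],
    [0,-6,0,0,0,0,0],
    [0,-6,0,1,0,0,0],
    [0,-6,0,1,0,0,0],
    [0,-6,0,1,0,0,0],
    [0,-6,0,1,0,0,0],
    [0,-6,0,2,0,0,0],
    [0,-5,0,1,0,0,0]
  ]
}}

```text
time: 10.3
tool_pos: [507.0, -42.2, 43.7]
tcp_rot: [179.9, 11.5, 73.9]
ft_force: [0.2, 1.7, -0.3]
finger_gap: -0.2
```

```bash
python3 -c "
from h import *
st()"
```

```text
t 10.3 cradle [31.  -4.4 43.7] rpy [179.9  11.5  73.9] F_c [-1.7 -0.3 -0.3] gap -0.2
```

Emit:
{"api": "servo_tool", "payload": {
  "motion": [
    [0,-4,0,1,0,0,0],
    [0,-4,0,1,0,0,0],
    [0,-4,0,1,0,0,0],
    [0,-4,0,1,0,0,0],
    [0,-4,0,1,0,0,0],
    [0,-3,0,1,0,0,0]
  ]
}}

```text
time: 10.9
tool_pos: [499.2, -67.5, 41.8]
tcp_rot: [179.9, 11.5, 73.8]
ft_force: [0.4, 3.4, -1.2]
finger_gap: 0.0
```

```bash
python3 -c "
from h import *
st()"
```

```text
t 10.9 cradle [57.5 -5.  41.8] rpy [179.9  11.5  73.8] F_c [-3.3 -0.5 -1.2] gap 0.0
```

Emit:
{"api": "servo_tool", "payload": {
  "motion": [
    [0,-2,0,0,0,0,0],
    [0,-2,0,0,0,0,0],
    [0,-2,0,0,0,0,0],
    [0,-2,0,0,0,0,0]
  ]
}}

```text
time: 11.3
tool_pos: [497.6, -74.0, 43.2]
tcp_rot: [179.9, 11.3, 73.8]
ft_force: [5.7, 15.6, -4.4]
finger_gap: -0.3
```

```bash
python3 -c "
from h import *
st()"
```

```text
t 11.3 cradle [64.2 -4.7 43.2] rpy [179.9  11.3  73.8] F_c [-16.6   1.2  -4.4] gap -0.3
```

Emit:
{"api": "servo_tool", "payload": {
  "motion": [
    [0,-2,0,0,0,0,0],
    [0,-2,0,0,0,0,0]
  ]
}}

```text
time: 11.5
tool_pos: [497.6, -73.9, 43.4]
tcp_rot: [179.8, 10.8, 73.9]
ft_force: [3.3, 12.0, -3.6]
finger_gap: 0.2
```

```bash
python3 -c "
from h import *
st()"
```

```text
t 11.5 cradle [64.  -4.7 43.4] rpy [179.8  10.8  73.9] F_c [-12.4  -0.1  -3.6] gap 0.2
```

The force rose sharply to 12–17 N with no further travel, so the stack is home. I back off, rise and look.

Emit:
{"api": "servo_tool", "payload": {
  "motion": [
    [0,8,0,0,0,0,0],
    [0,15,0,-3,0,0,0],
    [0,15,0,-10,0,0.03,0],
    [0,10,0,-25,0,0.03,0],
    [0,0,0,-40,0,0.03,0],
    [0,0,0,-40,0,0.03,0],
    [0,0,0,-35,0,0.03,0],
    [0,0,0,-20,0,0.03,0],
    [0,0,0,0,0,0,0]
  ]
}}

```text
time: 12.4
tool_pos: [515.7, -3.8, 212.5]
tcp_rot: [-180.0, 0.5, 74.1]
ft_force: [0.3, -0.4, 0.1]
finger_gap: 0.1
```

```bash
python3 -c "
from h import *
plan((48,135,205),(180,0,74),6)
for n in ('top','side'): cv2.imwrite(f'pics/{n}5.png',snapshot(n))
a=cv2.resize(cv2.imread('pics/top5.png')[150:240,230:320],None,fx=4.4,fy=4.4,interpolation=2);b=cv2.resize(cv2.imread('pics/side5.png')[135:225,225:315],None,fx=4.4,fy=4.4,interpolation=2)
cv2.imwrite('pics/m5.png',np.hstack([a,b]))"
```

```text
t 12.4 cradle [ -8.3  -6.6 212.5] rpy [-180.     0.5   74.1] F_c [0.3 0.4 0.1] gap 0.1
[[0, -9, 24, 1, -0.0, 0.002, 0.0], [0, -9, 24, 1, -0.0, 0.002, 0.0], [0, -9, 24, 1, -0.0, 0.002, 0.0], [0, -9, 24, 1, -0.0, 0.002, 0.0], [0, -9, 24, 1, -0.0, 0.002, 0.0], [0, -9, 24, 1, -0.0, 0.002, 0.0]]
```

View pics/m5.png

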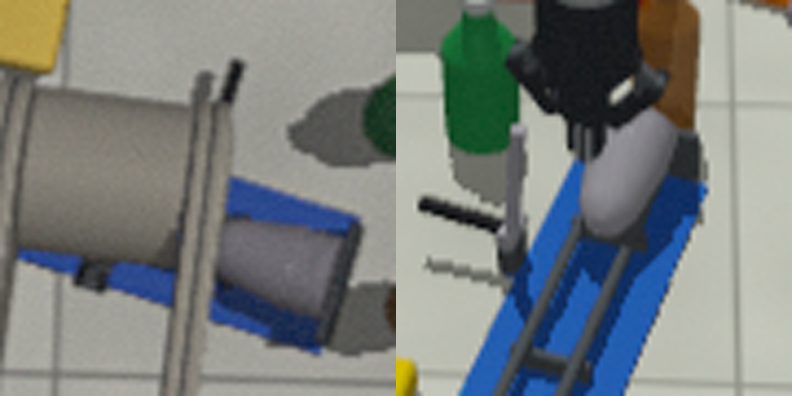

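The stack shows as a single nested body against the stop at (215–345,265) in the top half. The bar is still upright. I move to the outer side of the bar.

Emit:
{"api": "servo_tool", "payload": {
  "motion": [
    [0,-9,24,0,0,0,0],
    [0,-9,24,0,0,0,0],
    [0,-9,24,0,0,0,0],
    [0,-9,24,0,0,0,0],
    [0,-9,24,0,0,0,0],
    [0,-8,20,0,0,0,0],
    [0,0,0,0,0,0,0]
  ]
}}

```text
time: 13.2
tool_pos: [631.0, -91.8, 189.3]
tcp_rot: [-178.2, 1.2, 74.3]
ft_force: [-0.5, 1.2, -1.0]
finger_gap: -0.1
```

```bash
python3 -c "
from h import *
plan((48,130,143),(180,0,74),5)"
```

```text
t 13.2 cradle [ 44.5 128.4 189.3] rpy [-178.2    1.2   74.3] F_c [-1.  -0.8 -1. ] gap -0.1
[[0, -1, 1, 9, -0.006, 0.004, 0.001], [0, -1, 1, 9, -0.006, 0.004, 0.001], [0, -1, 0, 9, -0.006, 0.004, 0.001], [0, -1, 0, 9, -0.006, 0.004, 0.001], [0, -1, 0, 9, -0.006, 0.004, 0.001]]
```

Emit:
{"api": "servo_tool", "payload": {
  "motion": [
    [0,-1,0,9,-0.006,0.004,0],
    [0,-1,0,9,-0.006,0.004,0],
    [0,-1,0,9,-0.006,0.004,0],
    [0,-1,0,9,-0.006,0.004,0],
    [0,-1,0,8,-0.006,0.004,0],
    [0,0,-8,0,0,0,0],
    [0,0,-10,0,0,0,0],
    [0,0,-10,0,0,0,0],
    [0,0,-10,0,0,0,0]
  ]
}}

```text
time: 14.1
tool_pos: [584.7, -83.2, 135.4]
tcp_rot: [-179.6, -0.0, 74.4]
ft_force: [1.3, 0.3, 0.3]
finger_gap: -0.3
```

```bash
python3 -c "
from h import *
st()"
```

```text
t 14.1 cradle [ 49.   81.6 135.4] rpy [-179.6   -0.    74.4] F_c [-0.7  1.2  0.3] gap -0.3
```

Emit:
{"api": "servo_tool", "payload": {
  "motion": [
    [0,0,-9,1,0,0,0],
    [0,0,-9,1,0,0,0],
    [0,0,-9,1,0,0,0],
    [0,0,-9,1,0,0,0],
    [0,0,-7,5,0,0,0],
    [0,0,-7,5,0,0,0],
    [0,0,-6,5,0,0,0]
  ]
}}

```text
time: 14.8
tool_pos: [527.6, -67.0, 118.4]
tcp_rot: [-179.9, -0.0, 74.4]
ft_force: [1.1, 0.4, 1.4]
finger_gap: -0.2
```

```bash
python3 -c "
from h import *
st()
for n in ('top','side'): cv2.imwrite(f'pics/{n}6.png',snapshot(n))
a=cv2.resize(cv2.imread('pics/top6.png')[150:240,230:320],None,fx=4.4,fy=4.4,interpolation=2);b=cv2.resize(cv2.imread('pics/side6.png')[135:225,225:315],None,fx=4.4,fy=4.4,interpolation=2)
cv2.imwrite('pics/m6.png',np.hstack([a,b]))"
```

```text
t 14.8 cradle [ 49.1  22.2 118.4] rpy [-179.9   -0.    74.4] F_c [-0.7  1.   1.4] gap -0.2
```

View pics/m6.png

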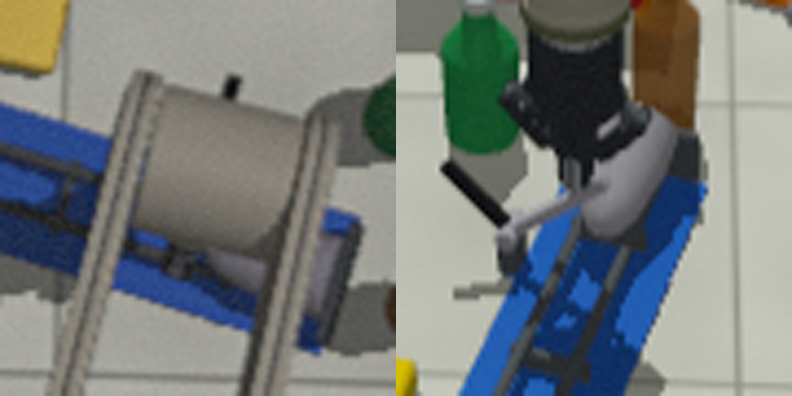

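The bar is about half way down, lying along (505,235)–(605,185) in the side half. The finger tips are on its upper face, and it is clear of the stack's foot. I carry on down.

Emit:
{"api": "servo_tool", "payload": {
  "motion": [
    [0,0,-6,7,0,0,0],
    [0,0,-6,7,0,0,0],
    [0,0,-5,7,0,0,0],
    [0,0,-4,8,0,0,0],
    [0,0,-3,8,0,0,0],
    [0,0,-3,8,0,0,0],
    [0,0,0,6,0,0,0]
  ]
}}

```text
time: 15.6
tool_pos: [498.0, -58.7, 62.1]
tcp_rot: [-179.7, -0.0, 74.4]
ft_force: [-1.0, -0.1, 1.0]
finger_gap: -0.1
```

```bash
python3 -c "
from h import *
st()"
```

```text
t 15.6 cradle [49.3 -8.5 62.1] rpy [-179.7   -0.    74.4] F_c [ 0.4 -1.   1. ] gap -0.1
```

Emit:
{"api": "servo_tool", "payload": {
  "motion": [
    [0,0,-1,4,0,0,0],
    [0,0,-1,4,0,0,0],
    [0,0,0,3,0,0,0],
    [0,0,0,3,0,0,0]
  ]
}}

```text
time: 16.0
tool_pos: [496.2, -58.2, 50.0]
tcp_rot: [-179.7, -0.0, 74.4]
ft_force: [-23.2, 3.8, 50.1]
finger_gap: 0.2
```

```bash
python3 -c "
from h import *
st()"
```

```text
t 16.0 cradle [ 49.4 -10.4  50. ] rpy [-179.7   -0.    74.4] F_c [  2.7 -23.3  50.1] gap 0.2
```

The bar is hard against its closed stop at z = 50. I lift off and check.

Emit:
{"api": "servo_tool", "payload": {
  "motion": [
    [0,0,0,-3,0,0,0],
    [0,0,0,-15,0,0,0],
    [0,0,0,-30,0,0,0],
    [0,0,0,-40,0,0,0],
    [0,5,-10,-40,0,0,0],
    [0,25,-30,-20,0,0,0],
    [0,30,-35,0,0,0,0],
    [0,30,-35,0,0,0,0],
    [0,30,-35,0,0,0,0],
    [0,30,-35,0,0,0,0]
  ]
}}

```text
time: 17.0
tool_pos: [363.8, 136.4, 207.9]
tcp_rot: [-179.9, -0.1, 73.8]
ft_force: [0.8, 0.7, -0.3]
finger_gap: 0.0
```

Emit:
{"api": "servo_tool", "payload": {
  "motion": [
    [0,40,-20,0,0,0,0],
    [0,40,-20,0,0,0,0],
    [0,40,-20,0,0,0,0],
    [0,0,0,0,0,0,0]
  ]
}}

```text
time: 17.4
tool_pos: [334.9, 277.2, 209.7]
tcp_rot: [179.9, -0.4, 74.1]
ft_force: [-0.2, 0.4, 0.2]
finger_gap: 0.2
```

```bash
python3 -c "
from h import *
st()
for n in ('top','side'): cv2.imwrite(f'pics/{n}7.png',snapshot(n))
a=cv2.resize(cv2.imread('pics/top7.png')[150:240,240:330],None,fx=4.4,fy=4.4,interpolation=2);b=cv2.resize(cv2.imread('pics/side7.png')[135:225,225:315],None,fx=4.4,fy=4.4,interpolation=2)
cv2.imwrite('pics/m7.png',np.hstack([a,b]))"
```

```text
t 17.4 cradle [-228.6 -257.9  209.7] rpy [179.9  -0.4  74.1] F_c [-0.3 -0.3  0.2] gap 0.2
```

View pics/m7.png

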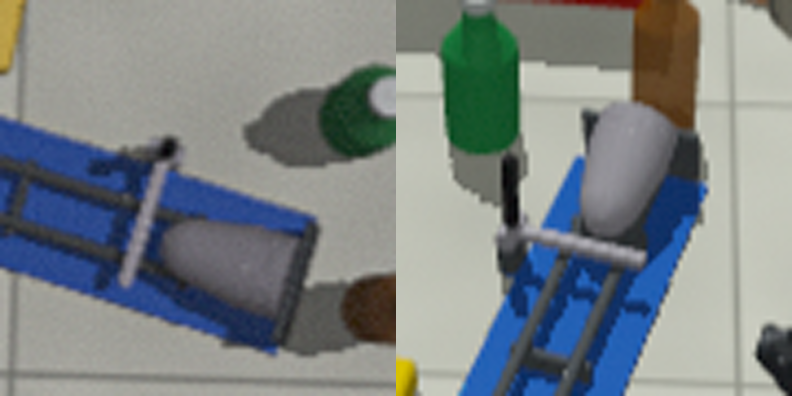

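```bash
python3 -c "
from h import *
T=lambda x,y:((x+.5)/4.4-.5+240,(y+.5)/4.4-.5+150)
f=toC(plane('top',[T(161,243)],58)[0]);s=toC(plane('top',[T(312,225),T(283,343)],76).mean(0));print('foot',f,'stop top',s)
a=cv2.imread('pics/top0.png');b=cv2.imread('pics/top7.png')
for n,(x0,y0,x1,y1) in dict(soap=(305,160,340,192),beer=(315,208,345,232),sponge=(222,135,250,170),brush=(350,228,390,285),pink=(168,185,197,210),can=(148,142,176,168),basin=(100,208,150,256)).items():
    print(n,cv2.absdiff(a,b)[y0:y1,x0:x1].mean().round(1))
"
```

```text
foot [68.5484986   2.26409187 58.        ] stop top [189.65556825   3.40873162  76.        ]
soap 4.1
beer 4.1
sponge 4.2
brush 4.4
pink 4.3
can 4.0
basin 15.3
```

```bash
python3 -c "
from h import *
b=cv2.imread('pics/top7.png');s=cv2.imread('pics/side7.png');a=cv2.imread('pics/top0.png')
r=lambda im,f:cv2.resize(im,None,fx=f,fy=f,interpolation=2)
A=r(b[195:230,270:320],8);B=r(s[155:190,262:297],8);Cc=np.hstack([r(a[200:265,80:165],4),r(b[200:265,80:165],4)])
A=np.hstack([A,B]);w=Cc.shape[1];A=cv2.copyMakeBorder(A,0,0,0,max(0,w-A.shape[1]),0)
cv2.imwrite('pics/m8.png',np.vstack([A[:,:w],Cc]))"
```

```text
(no output)
```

View pics/m8.png

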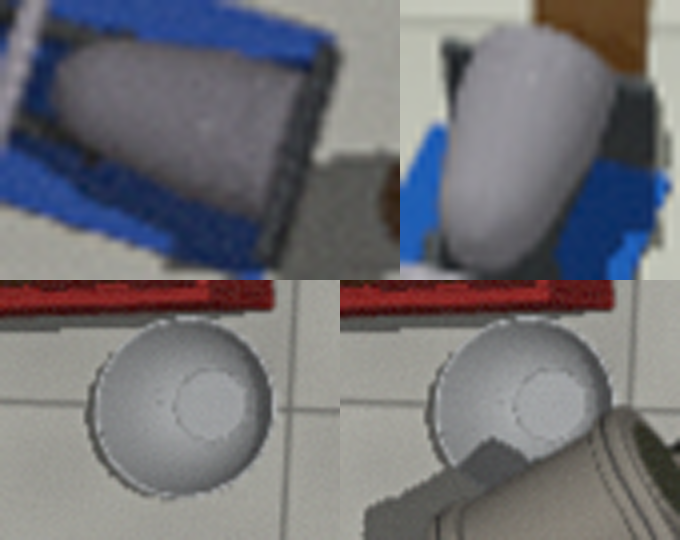

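Enlarged, the stack is one smooth compact body against the stop, with no open steps. The basin has not moved; the arm only hides part of it. I'm handing in.

```bash
python3 -c "
from bench import *
print(sense()['ft_force'].round(1)); print(hand_in())"
```

```text
[-0.2 -1.  -0.6]
the job is handed in; nothing more can be done
None
```

I raised the keeper with its lever and pushed the three tumblers into one stack against the stop. I then pushed the bar back down behind the stack and handed in at about 17.5 s, with the arm clear.

**Last checks:**
- **Nesting:** The push took about 3 N while the tumblers were nesting. It then rose sharply to 12–17 N with no further travel, 2 mm short of where I expected full nesting. In the picture, the rear foot's visible edge read about 4 mm further from the stop than expected. That is about one pixel, so the picture alone cannot confirm the last few millimetres.
- **Keeper:** The bar is level behind the stack and the lever is upright. It met a hard stop at tip height 50 mm, where a closed bar should be at 51 mm. The fingertips pressed it with about 55 N in all (50 N of it downwards) at the end, more than I meant. That is below the 120 N wrist limit and above the 40 N limit for the arm or gripper body; only the fingertips were meant to touch the bar.
- **Other objects:** The soap bottle, beer bottle, sponge, brush, can and pink tumbler look unchanged between the first and last pictures. The basin area differed only because the arm partly hides it, and its visible part is in the same place.

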